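# Press the clamp lever through the guard window

## Task

Two alike clamp stands with yellow guards stand on the design desk, and only one has the machined sleeve lying in its cradle. On that stand, reach in through the window in the sloped top of the guard with the fingertips, press the red lever all the way down to its stop, and draw back out of the window, leaving the lever down. Do not touch either guard, do not shift or lift the sleeve, and leave the other stand's lever and everything else on the desk where it is.

Things in the scene. Friction and masses are not known exactly. Their poses are not given: they have to be found in the camera images.
- loaded_stand: the stand that holds the sleeve: dark steel base plate 190 (x) x 200 (y) x 20 mm, fixed to the desk; origin at the centre of its underside, z up, -x is its operator side, roughly towards the robot. In this frame: the lever's pivot axis runs along y through (62, 0, 100) mm, and when the lever is fully down the top centre of its red paddle is at (-38, 0, 108) mm; the dark vee cradle, 100 mm long, runs along y through x = 15 mm
- loaded_guard: yellow framed guard box with clear walls on that stand, closed all round (x -93 to 88, y -58 to 58 mm in the stand's frame; the same origin and axes as the stand), but for the window in its sloped top and a 56 mm wide gap low in both side walls where the sleeve sticks out. The yellow top is 4 mm thick, rises from 137 mm above the desk at the front (-x) edge to 185 mm at the back
- loaded_window (a point): centre of the window, level with the outer face of the guard's sloped top, at (-45, 0, 150) mm in the stand's frame. Its z axis points outward, square to the sloped top (15 degrees off vertical, leaning to the stand's -x); x runs up the slope, y along the stand's y. The opening is 68 mm along x and 76 mm along y
- loaded_paddle (a point): top centre of the red paddle of that stand's lever, 36 mm wide (y), 30 mm long, about 13 to 20 mm beneath the window at the start; moves with the lever
- loaded_lever (a joint): angle of that lever in rad: 0 fully raised, 0.32 fully down at its stop. The paddle is 100 mm from the pivot and goes down some 31 mm in all. It starts between 0 and 0.06, takes about 5 N at the paddle to move, and stays where it is left
- empty_stand: the stand with nothing in its cradle: dark steel base plate 190 (x) x 200 (y) x 20 mm, fixed to the desk; origin at the centre of its underside, z up, -x is its operator side, roughly towards the robot. In this frame: the lever's pivot axis runs along y through (62, 0, 100) mm, and when the lever is fully down the top centre of its red paddle is at (-38, 0, 108) mm; the dark vee cradle, 100 mm long, runs along y through x = 15 mm
- empty_guard: yellow framed guard box with clear walls on that stand, closed all round (x -93 to 88, y -58 to 58 mm in the stand's frame; the same origin and axes as the stand), but for the window in its sloped top and a 56 mm wide gap low in both side walls where the sleeve sticks out. The yellow top is 4 mm thick, rises from 137 mm above the desk at the front (-x) edge to 185 mm at the back
- empty_window (a point): centre of the window, level with the outer face of the guard's sloped top, at (-45, 0, 150) mm in the stand's frame. Its z axis points outward, square to the sloped top (15 degrees off vertical, leaning to the stand's -x); x runs up the slope, y along the stand's y. The opening is 68 mm along x and 76 mm along y
- empty_paddle (a point): top centre of the red paddle of that stand's lever, 36 mm wide (y), 30 mm long, about 13 to 20 mm beneath the window at the start; moves with the lever
- empty_lever (a joint): angle of that lever in rad: 0 fully raised, 0.32 fully down at its stop. The paddle is 100 mm from the pivot and goes down some 31 mm in all. It starts between 0 and 0.06, takes about 5 N at the paddle to move, and stays where it is left
- sleeve: machined open-cage sleeve, aluminium with brass collars 35 mm long at both ends, 34 mm diameter, 180 mm long along its y, lying loose along the cradle of the loaded stand, both brass ends sticking some 30 mm out of the guard's sides; origin at the middle of its underside, axis 17 mm above. The lever's rubber foot comes down to about 1 to 2 mm over it
- spare_sleeve: spare turned sleeve standing upright, plain aluminium, 40 mm wide, 100 mm tall; loose on the desk, origin under its middle
- stapler: black stapler, 140 x 36 mm, 45 mm tall; loose on the desk, origin under its middle
- mug: white mug, 82 mm wide, 95 mm tall, handle to its +y; loose on the desk, origin under its middle
- pen_cup: dark steel pen cup, 72 mm wide, 100 mm tall, pens up to 150 mm; loose on the desk, origin under its middle
- tape: white roll of tape lying flat, 80 mm wide, 25 mm tall; loose on the desk, origin under its middle

How it is judged:
By the outcome, as a careful person would: the job done as asked, in the order asked, and still so for the second after the job is handed in, with the robot touching nothing.
It also fails if it takes over 32 s, if anything falls off the work surface, if the arm or the gripper's body presses on something with over 40 N, if the wrist force passes 120 N, or if a joint passes its speed limit or range.

## Robot

A 7-joint arm with a two-finger parallel gripper is mounted at the origin on the work surface. World frame = base frame: x ahead of the robot, y to its left, z up, the work surface at z = 0. Lengths are in m, angles in rad, forces in N, time in s.
With the tool pointing down it reaches from about 0.4 to 0.875 m from the base axis. Payload 19.3 kg.
Tool frame: the origin (TCP) lies midway between the tips of the shut fingers; the grasp point (between the pads) lies 19 mm behind it; x points along the fingers, y is the direction in which the jaws open and shut, and the axes are right-handed (so a half turn about x gives the same grasp; the last joint's range is limited). The gripper opens to 85 mm and grips with 20 to 120 N. Pads are 22 mm wide; open, the fingers measure 114 mm over their backs; the gripper's body (76 mm by 85 mm) begins 54 mm behind the grasp point. The pads swing forward as they close: fully open they stand 13 mm farther back than shut.
Start: joints at [1.066, 0.521, -0.036, 1.599, 0.021, 1.021, -0.113], TCP at [0.263, -0.567, 0.231] pointing down, gripper open.
Joint ranges: [-2.91, 2.91], [-0.3, 2.13], [-1.5, 1.42], [0.17, 2.43], [-1.26, 4.41], [0.16, 1.93], [-2.52, 2.52]. Speed limits (rad/s): [1.89, 1.89, 2.39, 2.39, 3.01, 3.01, 3.01].

## Interface

Orientations are given as [roll, pitch, yaw] about the fixed x, y, z axes, in that order (R = Rz(yaw) Ry(pitch) Rx(roll)).
In Python, from workcell import bot gives the robot as it stands. The module is installed in compiled form; this text tells all that it offers.
- The arm moves only by the tool servo_tool, never from a script. Its argument "targets" is a list of rows, each an object of numbers: "x", "y", "z": the shift along the tool's x, y, z as a fraction of full scale; "wx", "wy", "wz": the turn, a rotation vector about the tool's x, y, z as a fraction of full scale. A call has 1 to 12 rows; each row is the pose to reach, as a shift and turn from the pose measured when the call began, along the tool's axes at that moment, turning the shorter way round; what a row does not reach only later rows make up. Full scale, the value 1, is 40 cm for a shift and 360 degrees for a turn. A row lasts 1/8 s, in which the tool goes at most 62.5 mm and 10.7 degrees, less where a joint would pass 70% of its speed; a pose out of reach is approached as far as the arm can. A call with a number of a shift or a turn outside -1 to 1 is refused whole. A call with a gripper value outside its range is refused whole. "grip" is the gripper command: -1 is shut, 1 is fully open, values between are in proportion, set as the call begins (left out, the last holds). The fingers move at their own pace and stop on an object; "squeeze" is the grip in N (left out, the last holds). Time passes only in rows, so rows that repeat a pose let the fingers close. It gives the time, the measured TCP pose, the force and the opening at its end, in the units of the state.
- bot.observe(): the state, without advancing time (a new reading comes with each control period).
- bot.grab_frame(name): name is "scene" or "top" or "wrist"; returns (picture, depth): 420x560x3 uint8, red, green, blue; 420x560 float32, m along the optical axis (not along the pixel's ray), 0 where there is no reading.
- bot.get_calibration(name): a dict with "intrinsics" (3x3 intrinsics, pixels), "R" (3x3) and "t" (3): a world point X has camera coordinates R X + t. Camera axes: x right, y down, z forward; pixel columns grow to the right and rows downward; lengths in m; the calibration is good to about 2 mm. A picture is of the moment at which its call begins: read the wrist's pose just before it. get_calibration takes no time and is no camera call; for the wrist camera it gives the pose at the moment of the call.
- bot.job_done(): hands the job in, once; it reports no verdict.
Trained networks look in the newest picture that a camera, given by its name, has taken for a name from the list of things; names that differ only in an ending like _2 or _b are one class to them, and where a whole thing is asked for, a point or a joint stands for the part that bears it (a point fixed in the world has none). Each returns a list of dicts, best first, with "confidence" (0 to 1); they miss things now and then, are a little off and sometimes report something else, mostly with a low value. They report only what shows in the picture. A call takes as long as a camera call.
- bot.trace(camera, target): "mask" (420x560 bool, what is visible of it) and "pixel" ([column, row] in pixels, amid what is visible of it).
The state is a dict: "clock": time; "qpos": joint angles; "qd": joint speeds; "joint_efforts": joint torques, N m; "position": TCP position; "tool_rot": TCP orientation; "force": force on the tool from outside, world axes, zero at the start; "moment": the same for the moment, N m; "grip_width": finger opening in m.
Only numpy, scipy, OpenCV 4.12 (cv2) and the standard library are available. Lean on these libraries where they do the work, as an engineer would, in place of code of your own. Each camera call takes 0.05 s, during which the arm holds its last target. There are 200 camera calls.

## Working session

There is one attempt and no reset: what is moved stays moved. The work goes in short steps, Python scripts to look and compute and a tool call to move; the robot and the scene stay as the last step left them, time stands still between calls to the robot, and variables do not carry over. Pictures are saved under pics/ and viewed, on a budget of 10 in all, crops included, one or two more only if the job needs it, and the job is handed in when it is done.

Besides the shell and the picture viewer there is one more tool, called after ">>>" by a JSON object that holds its "fn" and its "kwargs". servo_tool: Moves the arm, as the interface text tells. Shift numbers are shares of 40 cm and turn numbers shares of 360 degrees, none past 1 either way. Its arguments: {"type":"object","properties":{"targets":{"type":"array"},"grip":{"type":"number"},"squeeze":{"type":"number"}},"required":["targets"]}

```bash
mkdir -p pics; cat > h.py <<'E'
import numpy as np, cv2
from workcell import bot
def grab(n):
    p,d=bot.grab_frame(n); c=bot.get_calibration(n); return p,d,c
def world(c,d,m):
    v,u=np.nonzero(m&(d>0)); z=d[v,u]; K=np.array(c["intrinsics"])
    X=np.stack([(u-K[0,2])/K[0,0]*z,(v-K[1,2])/K[1,1]*z,z],1)
    return (X-np.array(c["t"]))@np.array(c["R"])
def save(n,p): cv2.imwrite("pics/"+n,p[:,:,::-1])
E
python3 - <<'E'
from h import *
s=bot.observe(); print(s)
for n in("scene","top"):
    p,d,c=grab(n); save(n+"1.png",p); np.savez(n+"1.npz",p=p,d=d)
    print(n,c)
    for t in("loaded_stand","loaded_guard","empty_guard","sleeve","loaded_paddle","empty_paddle"):
        for r in bot.trace(n,t)[:3]:
            X=world(c,d,r["mask"]); print(n,t,round(r["confidence"],2),r["pixel"],np.median(X,0).round(3),X.min(0).round(3),X.max(0).round(3))
E
```

```text
{'clock': 0.0, 'qpos': array([ 1.06580458,  0.52200131, -0.03631036,  1.59997594,  0.02118845,
        1.02110087, -0.11278214]), 'qd': array([-0.0021465 ,  0.00011336,  0.00048201, -0.00041367,  0.00025501,
        0.00081956, -0.00022638]), 'joint_efforts': array([-1.65227789e-04, -9.27116847e+01,  1.97999910e+00, -3.69929731e+01,
        1.79258821e-02,  8.17714288e-03, -4.68872429e-05]), 'position': array([ 0.2630891 , -0.56657409,  0.23074532]), 'tool_rot': array([-1.50112323,  1.56969543,  2.07524766]), 'force': array([-0.83526341,  0.93632166,  0.12711889]), 'moment': array([ 0.02013623, -0.02503886,  0.03683146]), 'grip_width': 0.08566855465145003}
scene {'intrinsics': array([[403.01886521,   0.        , 278.52991032],
       [  0.        , 403.01886521, 210.64102157],
       [  0.        ,   0.        ,   1.        ]]), 'R': array([[ 0.30014476,  0.95389085, -0.00231609],
       [ 0.72481999, -0.229644  , -0.64953801],
       [-0.62012024,  0.19327668, -0.7603256 ]]), 't': array([-0.18072268, -0.35076529,  1.61631356])}
scene loaded_stand 0.81 [325.1, 201.7] [0.61  0.149 0.1
[... 1031 characters left out ...]
)}
top loaded_stand 0.55 [234.0, 219.6] [0.55  0.166 0.141] [ 0.446  0.062 -0.004] [0.667 0.286 0.193]
top loaded_guard 0.72 [232.5, 211.1] [0.575 0.174 0.167] [0.456 0.099 0.017] [0.651 0.243 0.193]
top empty_guard 0.98 [352.7, 208.4] [ 0.578 -0.227  0.165] [ 0.464 -0.321 -0.001] [ 0.651 -0.164  0.194]
top sleeve 0.52 [257.1, 213.8] [0.576 0.105 0.067] [0.54  0.077 0.013] [0.604 0.268 0.169]
top loaded_paddle 0.54 [137.4, 215.9] [0.573 0.515 0.034] [ 0.531  0.46  -0.011] [0.622 0.58  0.102]
top loaded_paddle 0.39 [162.6, 255.4] [0.426 0.426 0.042] [0.356 0.399 0.002] [0.494 0.465 0.058]
top empty_paddle 0.58 [352.2, 225.4] [ 0.529 -0.226  0.137] [ 0.516 -0.243  0.047] [ 0.549 -0.208  0.147]
```

View pics/scene1.png

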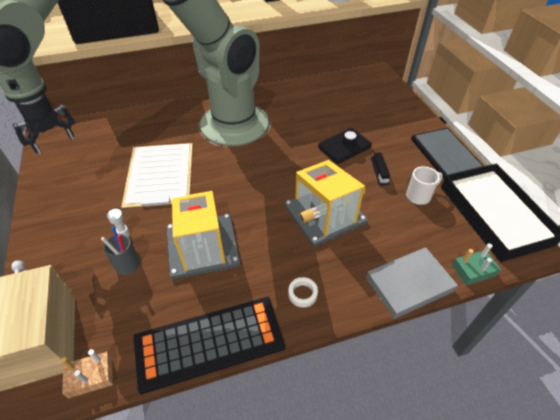

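View pics/top1.png

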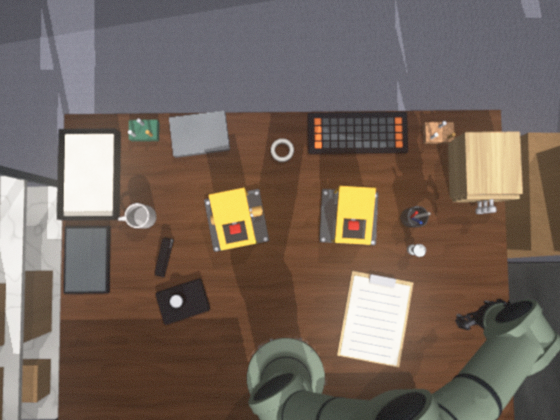

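The sleeve's brass ends show at the stand at about (310,214) in scene and (257,212) in top, so the loaded stand is the one at y≈+0.17. The empty one is at y≈-0.23. Next I'll fit the loaded guard's yellow top.

```bash
cat > fit.py <<'E'
from h import *
from scipy.optimize import minimize
def fit(n,p,d,c,box=((.40,.70),(.03,.32))):
    hsv=cv2.cvtColor(p,cv2.COLOR_RGB2HSV); 
    yel=(hsv[...,0]>20)&(hsv[...,0]<33)&(hsv[...,1]>150)
    red=((hsv[...,0]<6)|(hsv[...,0]>174))&(hsv[...,1]>170)&(hsv[...,2]>70)
    def sel(m,lo):
        X=world(c,d,m); return X[(X[:,0]>box[0][0])&(X[:,0]<box[0][1])&(X[:,1]>box[1][0])&(X[:,1]<box[1][1])&(X[:,2]>lo)]
    Y=sel(yel,.125); R=sel(red,.09)
    # plane fit, robust
    A=np.c_[Y[:,:2],np.ones(len(Y))]; w=np.ones(len(Y),bool)
    for _ in range(6):
        k=np.linalg.lstsq(A[w],Y[w,2],rcond=None)[0]; w=abs(A@k-Y[:,2])<.004
    T=Y[w]; r=cv2.minAreaRect(T[:,:2].astype(np.float32))
    print(n,len(T),"grad",k.round(3),"slope deg",np.degrees(np.arctan(np.hypot(*k[:2]))).round(1),"dir",np.degrees(np.arctan2(k[1],k[0])).round(2))
    print(" rect",r,"z",T[:,2].min().round(3),T[:,2].max().round(3)," red",len(R),np.median(R,0).round(4) if len(R) else'')
    return T,R
if __name__=="__main__":
    for n in("top","scene"):
        f=np.load(n+"1.npz"); fit(n,f["p"],f["d"],bot.get_calibration(n))
        fit(n+" E",f["p"],f["d"],bot.get_calibration(n),((.40,.70),(-.35,-.12)))
E
python3 fit.py
```

```text
top 1138 grad [0.262 0.047 0.009] slope deg 14.9 dir 10.2
 rect ((0.5524904131889343, 0.17141804099082947), (0.18136659264564514, 0.11547991633415222), 10.485998153686523) z 0.135 0.189  red 78 [0.5209 0.1638 0.1372]
top E 1097 grad [ 0.27  -0.018  0.007] slope deg 15.1 dir -3.81
 rect ((0.5598887205123901, -0.227761909365654), (0.11661296337842941, 0.18119873106479645), 85.96810150146484) z 0.135 0.19  red 80 [ 0.5292 -0.2265  0.1367]
scene 1116 grad [0.262 0.051 0.009] slope deg 15.0 dir 10.93
 rect ((0.5527520775794983, 0.1697371006011963), (0.18511638045310974, 0.11780955642461777), 10.902904510498047) z 0.136 0.191  red 26 [0.518  0.1635 0.1402]
scene E 1278 grad [ 0.267 -0.017  0.009] slope deg 15.0 dir -3.58
 rect ((0.5612790584564209, -0.22979536652565002), (0.11582383513450623, 0.18439042568206787), 86.101318359375) z 0.137 0.19  red 26 [ 0.5247 -0.2263  0.14  ]
```

```bash
cat > plan.py <<'E'
from h import *
from scipy.spatial.transform import Rotation as Ro
import sys
O=np.array([.5551,.1710,0]); YAW=np.radians(10.6); S=Ro.from_euler('z',YAW).as_matrix()
W=O+S@[-.045,0,.150]; N=S@[-np.sin(np.radians(15)),0,np.cos(np.radians(15))]
def goal(sgn):
    x=-N; y=sgn*S[:,1]; return np.c_[x,y,np.cross(x,y)]
def rel(P,G):
    s=bot.observe(); R=Ro.from_euler('xyz',s["tool_rot"]).as_matrix()
    return (R.T@(P-s["position"])/.4).round(4), (Ro.from_matrix(R.T@G).as_rotvec()/(2*np.pi)).round(4)
if __name__=="__main__":
    s=bot.observe(); print(s["clock"],s["position"],s["force"].round(1),s["grip_width"],s["qpos"].round(2))
    R=Ro.from_euler('xyz',s["tool_rot"]).as_matrix(); print(R.round(3)); print("W",W,"N",N)
    print("stand-frame TCP mm",(S.T@(s["position"]-O)*1e3).round(1),"window-frame",((s["position"]-W)@np.c_[S@[np.cos(np.pi/12),0,np.sin(np.pi/12)],S[:,1],N]*1e3).round(1))
    for sg in(1,-1):
        for h in(.15,.06,.02,0,-.02,-.04): print(sg,h,*rel(W+h*N,goal(sg)))
E
python3 plan.py
```

```text
0.7 [ 0.26323912 -0.56686066  0.23130389] [-0.1 -0.   0. ] 0.08549674619129714 [ 1.07  0.52 -0.04  1.6   0.02  1.02 -0.11]
[[-0.     0.421 -0.907]
 [-0.    -0.907 -0.421]
 [-1.     0.     0.   ]]
W [0.51086791 0.16272219 0.15      ] N [-0.25440239 -0.04761011  0.96592583]
stand-frame TCP mm [-422.6 -671.6  231.3] window-frame [-343.7 -671.6  176.3]
1 0.15 [-0.159  -1.4175 -1.2357] [-0.4566 -0.0075  0.0601]
1 0.06 [ 0.0583 -1.4031 -1.2921] [-0.4566 -0.0075  0.0601]
1 0.02 [ 0.1549 -1.3967 -1.3172] [-0.4566 -0.0075  0.0601]
1 0 [ 0.2032 -1.3935 -1.3297] [-0.4566 -0.0075  0.0601]
1 -0.02 [ 0.2515 -1.3903 -1.3423] [-0.4566 -0.0075  0.0601]
1 -0.04 [ 0.2998 -1.3871 -1.3548] [-0.4566 -0.0075  0.0601]
-1 0.15 [-0.159  -1.4175 -1.2357] [0.0395 0.0415 0.0052]
-1 0.06 [ 0.0583 -1.4031 -1.2921] [0.0395 0.0415 0.0052]
-1 0.02 [ 0.1549 -1.3967 -1.3172] [0.0395 0.0415 0.0052]
-1 0 [ 0.2032 -1.3935 -1.3297] [0.0395 0.0415 0.0052]
-1 -0.02 [ 0.2515 -1.3903 -1.3423] [0.0395 0.0415 0.0052]
-1 -0.04 [ 0.2998 -1.3871 -1.3548] [0.0395 0.0415 0.0052]
```

>>> {"fn": "servo_tool", "kwargs": {"targets": [{"x": -0.15}, {"x": -0.3}, {"x": -0.4, "y": -0.05, "z": -0.08}, {"x": -0.4, "y": -0.1, "z": -0.18}, {"x": -0.4, "y": -0.17, "z": -0.28}, {"x": -0.4, "y": -0.23, "z": -0.39}, {"x": -0.4, "y": -0.3, "z": -0.5}, {"x": -0.4, "y": -0.36, "z": -0.6}, {"x": -0.4, "y": -0.43, "z": -0.72}, {"x": -0.4, "y": -0.49, "z": -0.82}, {"x": -0.4, "y": -0.49, "z": -0.82}, {"x": -0.4, "y": -0.49, "z": -0.82}], "grip": -1, "squeeze": 20}}

```text
$.targets[0]: bad value
```

```bash
python3 plan.py
```

```text
0.7 [ 0.26323912 -0.56686066  0.23130389] [-0.1 -0.   0. ] 0.08549674619129714 [ 1.07  0.52 -0.04  1.6   0.02  1.02 -0.11]
[[-0.     0.421 -0.907]
 [-0.    -0.907 -0.421]
 [-1.     0.     0.   ]]
W [0.51086791 0.16272219 0.15      ] N [-0.25440239 -0.04761011  0.96592583]
stand-frame TCP mm [-422.6 -671.6  231.3] window-frame [-343.7 -671.6  176.3]
1 0.15 [-0.159  -1.4175 -1.2357] [-0.4566 -0.0075  0.0601]
1 0.06 [ 0.0583 -1.4031 -1.2921] [-0.4566 -0.0075  0.0601]
1 0.02 [ 0.1549 -1.3967 -1.3172] [-0.4566 -0.0075  0.0601]
1 0 [ 0.2032 -1.3935 -1.3297] [-0.4566 -0.0075  0.0601]
1 -0.02 [ 0.2515 -1.3903 -1.3423] [-0.4566 -0.0075  0.0601]
1 -0.04 [ 0.2998 -1.3871 -1.3548] [-0.4566 -0.0075  0.0601]
-1 0.15 [-0.159  -1.4175 -1.2357] [0.0395 0.0415 0.0052]
-1 0.06 [ 0.0583 -1.4031 -1.2921] [0.0395 0.0415 0.0052]
-1 0.02 [ 0.1549 -1.3967 -1.3172] [0.0395 0.0415 0.0052]
-1 0 [ 0.2032 -1.3935 -1.3297] [0.0395 0.0415 0.0052]
-1 -0.02 [ 0.2515 -1.3903 -1.3423] [0.0395 0.0415 0.0052]
-1 -0.04 [ 0.2998 -1.3871 -1.3548] [0.0395 0.0415 0.0052]
```

All six keys seem to be needed in each row.

>>> {"fn": "servo_tool", "kwargs": {"targets": [{"x": -0.15, "y": 0, "z": 0, "wx": 0, "wy": 0, "wz": 0}, {"x": -0.3, "y": 0, "z": 0, "wx": 0, "wy": 0, "wz": 0}, {"x": -0.4, "y": -0.05, "z": -0.08, "wx": 0, "wy": 0, "wz": 0}, {"x": -0.4, "y": -0.1, "z": -0.18, "wx": 0, "wy": 0, "wz": 0}, {"x": -0.4, "y": -0.17, "z": -0.28, "wx": 0, "wy": 0, "wz": 0}, {"x": -0.4, "y": -0.23, "z": -0.39, "wx": 0, "wy": 0, "wz": 0}, {"x": -0.4, "y": -0.3, "z": -0.5, "wx": 0, "wy": 0, "wz": 0}, {"x": -0.4, "y": -0.36, "z": -0.6, "wx": 0, "wy": 0, "wz": 0}, {"x": -0.4, "y": -0.43, "z": -0.72, "wx": 0, "wy": 0, "wz": 0}, {"x": -0.4, "y": -0.49, "z": -0.82, "wx": 0, "wy": 0, "wz": 0}, {"x": -0.4, "y": -0.49, "z": -0.82, "wx": 0, "wy": 0, "wz": 0}, {"x": -0.4, "y": -0.49, "z": -0.82, "wx": 0, "wy": 0, "wz": 0}], "grip": -1, "squeeze": 20}}

```text
clock: 2.2
position: [0.4779, -0.2514, 0.3913]
tool_rot: [0.566, 1.57, -2.141]
force: [-0.5, 0.0, 0.2]
grip_width: 0.0001
```

```bash
python3 plan.py
```

```text
2.2 [ 0.47789073 -0.25140402  0.39130168] [-0.5  0.   0.2] 0.00012823680252563275 [ 0.54  0.26 -0.21  1.59  0.06  1.3  -0.82]
[[-0.     0.421 -0.907]
 [-0.    -0.907 -0.421]
 [-1.     0.     0.   ]]
W [0.51086791 0.16272219 0.15      ] N [-0.25440239 -0.04761011  0.96592583]
stand-frame TCP mm [-153.6 -401.   391.3] window-frame [ -42.4 -401.   261.2]
1 0.15 [ 0.2407 -0.9284 -0.4167] [-0.4566 -0.0075  0.0602]
1 0.06 [ 0.458  -0.9141 -0.4732] [-0.4566 -0.0075  0.0602]
1 0.02 [ 0.5546 -0.9077 -0.4983] [-0.4566 -0.0075  0.0602]
1 0 [ 0.6029 -0.9045 -0.5108] [-0.4566 -0.0075  0.0602]
1 -0.02 [ 0.6512 -0.9013 -0.5234] [-0.4566 -0.0075  0.0602]
1 -0.04 [ 0.6995 -0.8981 -0.5359] [-0.4566 -0.0075  0.0602]
-1 0.15 [ 0.2407 -0.9284 -0.4167] [0.0395 0.0415 0.0052]
-1 0.06 [ 0.458  -0.9141 -0.4732] [0.0395 0.0415 0.0052]
-1 0.02 [ 0.5546 -0.9077 -0.4983] [0.0395 0.0415 0.0052]
-1 0 [ 0.6029 -0.9045 -0.5108] [0.0395 0.0415 0.0052]
-1 -0.02 [ 0.6512 -0.9013 -0.5234] [0.0395 0.0415 0.0052]
-1 -0.04 [ 0.6995 -0.8981 -0.5359] [0.0395 0.0415 0.0052]
```

>>> {"fn": "servo_tool", "kwargs": {"targets": [{"x": 0.0, "y": -0.1, "z": -0.05, "wx": 0.005, "wy": 0.005, "wz": 0.0}, {"x": 0.0, "y": -0.22, "z": -0.1, "wx": 0.01, "wy": 0.01, "wz": 0.001}, {"x": 0.0, "y": -0.34, "z": -0.15, "wx": 0.015, "wy": 0.015, "wz": 0.002}, {"x": 0.0, "y": -0.46, "z": -0.2, "wx": 0.02, "wy": 0.02, "wz": 0.003}, {"x": 0.0, "y": -0.58, "z": -0.26, "wx": 0.025, "wy": 0.025, "wz": 0.004}, {"x": 0.05, "y": -0.7, "z": -0.32, "wx": 0.03, "wy": 0.03, "wz": 0.005}, {"x": 0.1, "y": -0.82, "z": -0.37, "wx": 0.035, "wy": 0.035, "wz": 0.005}, {"x": 0.18, "y": -0.9284, "z": -0.4167, "wx": 0.0395, "wy": 0.0415, "wz": 0.0052}, {"x": 0.2407, "y": -0.9284, "z": -0.4167, "wx": 0.0395, "wy": 0.0415, "wz": 0.0052}, {"x": 0.2407, "y": -0.9284, "z": -0.4167, "wx": 0.0395, "wy": 0.0415, "wz": 0.0052}, {"x": 0.2407, "y": -0.9284, "z": -0.4167, "wx": 0.0395, "wy": 0.0415, "wz": 0.0052}]}}

```text
clock: 3.58
position: [0.4735, 0.1546, 0.2959]
tool_rot: [3.14, 1.308, 0.182]
force: [0.0, -1.0, 0.2]
grip_width: 0.0001
```

```bash
python3 plan.py | grep -v "^1 "; python3 - <<'E'
from fit import *
p,d,c=grab("wrist"); save("w1.png",p); np.savez("wrist1.npz",p=p,d=d)
T,R=fit("wrist",p,d,c); print("red ext",R.min(0),R.max(0))
E
```

```text
3.575 [0.47347471 0.1546438  0.29592867] [ 0.  -1.   0.2] 6.850925047382514e-05 [ 0.    0.14 -0.54  2.03  0.23  0.76 -2.06]
[[ 0.256  0.182 -0.95 ]
 [ 0.047 -0.983 -0.176]
 [-0.966  0.    -0.26 ]]
W [0.51086791 0.16272219 0.15      ] N [-0.25440239 -0.04761011  0.96592583]
stand-frame TCP mm [-83.2  -1.1 295.9] window-frame [  0.8  -1.1 150.9]
-1 0.15 [ 0.0021 -0.0027  0.0021] [-0.0003 -0.0002 -0.0001]
-1 0.06 [ 0.2271 -0.0028  0.0023] [-0.0003 -0.0002 -0.0001]
-1 0.02 [ 0.3271 -0.0029  0.0024] [-0.0003 -0.0002 -0.0001]
-1 0 [ 0.3771 -0.003   0.0025] [-0.0003 -0.0002 -0.0001]
-1 -0.02 [ 0.4271 -0.003   0.0025] [-0.0003 -0.0002 -0.0001]
-1 -0.04 [ 0.4771 -0.0031  0.0026] [-0.0003 -0.0002 -0.0001]
wrist 25032 grad [0.262 0.049 0.009] slope deg 14.9 dir 10.6
 rect ((0.5517787933349609, 0.16947361826896667), (0.18170678615570068, 0.11637388914823532), 10.627039909362793) z 0.135 0.188  red 1172 [0.521  0.1633 0.137 ]
red ext [0.50462954 0.14467339 0.12962912] [0.53804838 0.1823767  0.14156668]
```

View pics/w1.png

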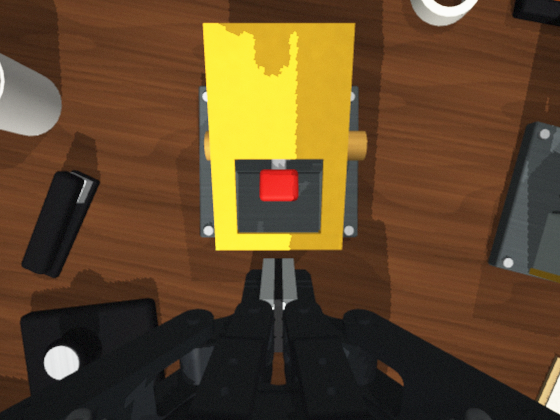

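The wrist view shows both brass ends at (208,145) and (355,145). The window spans (236–322, 158–234), with the red paddle at (278,185) and the fingers centred. The wrist fit agrees with the other cameras to about 1 mm, so I'm entering now, roughly 2 mm further up-slope.

>>> {"fn": "servo_tool", "kwargs": {"targets": [{"x": 0.08, "y": -0.0015, "z": -0.005, "wx": 0, "wy": 0, "wz": 0}, {"x": 0.17, "y": -0.0015, "z": -0.005, "wx": 0, "wy": 0, "wz": 0}, {"x": 0.25, "y": -0.0015, "z": -0.005, "wx": 0, "wy": 0, "wz": 0}, {"x": 0.31, "y": -0.0015, "z": -0.005, "wx": 0, "wy": 0, "wz": 0}, {"x": 0.34, "y": -0.0015, "z": -0.005, "wx": 0, "wy": 0, "wz": 0}, {"x": 0.365, "y": -0.0015, "z": -0.005, "wx": 0, "wy": 0, "wz": 0}, {"x": 0.385, "y": -0.0015, "z": -0.005, "wx": 0, "wy": 0, "wz": 0}, {"x": 0.385, "y": -0.0015, "z": -0.005, "wx": 0, "wy": 0, "wz": 0}, {"x": 0.385, "y": -0.0015, "z": -0.005, "wx": 0, "wy": 0, "wz": 0}]}}

```text
clock: 4.75
position: [0.5148, 0.1631, 0.1483]
tool_rot: [3.141, 1.307, 0.182]
force: [-0.5, 0.0, -0.3]
grip_width: -0.0
```

```bash
sed -i 's/\[.5551,.1710,0\]/[.5547,.1704,0]/' plan.py; python3 plan.py | grep -v "^1 "; python3 - <<'E'
from h import *
p,d,c=grab("wrist"); save("w2.png",p)
E
```

```text
4.75 [0.51484995 0.16305213 0.14832529] [-0.5  0.  -0.3] -3.2204704536575725e-05 [-0.15  0.42 -0.38  2.11  0.56  0.45 -2.36]
[[ 0.257  0.182 -0.949]
 [ 0.047 -0.983 -0.176]
 [-0.965  0.    -0.261]]
W [0.51046791 0.16212219 0.15      ] N [-0.25440239 -0.04761011  0.96592583]
stand-frame TCP mm [-4.050e+01  1.000e-01  1.483e+02] window-frame [ 3.9  0.1 -2.8]
-1 0.15 [-0.382   0.0006  0.0089] [-0.0003 -0.0003 -0.0001]
-1 0.06 [-0.157   0.0004  0.0094] [-0.0003 -0.0003 -0.0001]
-1 0.02 [-0.057   0.0003  0.0096] [-0.0003 -0.0003 -0.0001]
-1 0 [-0.007   0.0003  0.0097] [-0.0003 -0.0003 -0.0001]
-1 -0.02 [0.043  0.0003 0.0098] [-0.0003 -0.0003 -0.0001]
-1 -0.04 [0.093  0.0002 0.0099] [-0.0003 -0.0003 -0.0001]
```

View pics/w2.png

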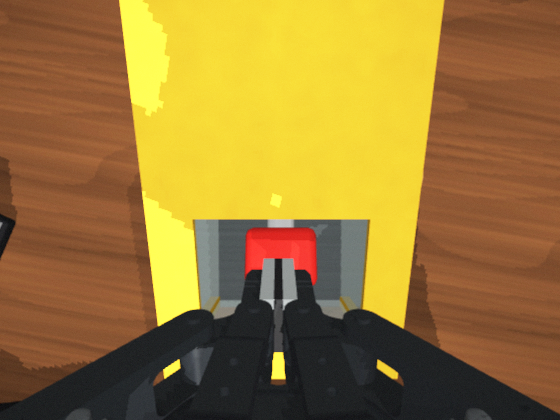

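The fingertips are centred on the paddle at (280,265) and touch nothing. Joint 7 is nearing its limit, so I'll yaw slightly to relieve it. First I'll check from depth how wide the gripper is behind the tip.

```bash
python3 - <<'E'
from plan import *
# free-space frame: wrist1 (camera fixed to tool); use current pose/calibration pair for extrinsics
s=bot.observe(); c=bot.get_calibration("wrist"); R=Ro.from_euler('xyz',s["tool_rot"]).as_matrix()
d=np.load("wrist1.npz")["d"]; X=(world(c,d,np.ones_like(d,bool))-s["position"])@R
X=X[X[:,0]<5e-3]
for a in range(-90,6,5):
    b=X[(X[:,0]>=a/1e3)&(X[:,0]<(a+5)/1e3)&(abs(X[:,1])<.09)]
    if len(b): print(a,len(b),"y",(b[:,1].min()*1e3).round(1),(b[:,1].max()*1e3).round(1),"z",(b[:,2].min()*1e3).round(1),(b[:,2].max()*1e3).round(1))
E
```

```text
-90 3531 y -59.3 59.9 z -19.2 -11.0
-85 6851 y -60.7 60.6 z -19.1 -5.4
-80 6411 y -57.6 57.5 z -18.8 0.1
-75 5999 y -53.5 53.7 z -18.6 5.7
-70 4026 y -50.4 49.2 z -18.7 8.3
-65 2910 y -46.0 44.7 z -17.3 8.6
-60 5154 y -41.5 40.5 z -13.7 8.7
-55 2877 y -37.7 37.1 z -15.0 11.4
-50 2032 y -33.8 32.7 z -14.7 11.9
-45 628 y -26.6 29.2 z -14.7 5.9
-40 805 y -16.0 11.8 z -12.9 10.9
-35 329 y -13.9 13.2 z -12.3 -6.7
-30 463 y -14.0 13.1 z -12.2 -6.5
-25 427 y -14.0 13.1 z -12.2 -6.5
-20 379 y -13.9 13.2 z -12.2 -6.3
-15 357 y -13.9 13.2 z -12.1 -6.4
-10 243 y -12.6 12.2 z -12.2 -6.9
-5 29 y -6.8 6.0 z -11.7 -10.4
```

>>> {"fn": "servo_tool", "kwargs": {"targets": [{"x": 0, "y": 0, "z": 0, "wx": -0.01, "wy": 0, "wz": 0}, {"x": 0.005, "y": 0, "z": 0, "wx": -0.02, "wy": 0, "wz": 0}, {"x": 0.005, "y": 0, "z": 0, "wx": -0.02, "wy": 0, "wz": 0}]}}

```text
clock: 5.18
position: [0.5155, 0.1631, 0.1467]
tool_rot: [3.016, 1.307, 0.182]
force: [0.7, -0.2, 0.0]
grip_width: 0.0
```

```bash
python3 plan.py | grep -v "^1 "
```

```text
5.175 [0.51546    0.16308899 0.14668995] [ 0.7 -0.2  0. ] 1.790021039716592e-05 [-0.13  0.43 -0.41  2.1   0.59  0.45 -2.27]
[[ 0.257  0.299 -0.919]
 [ 0.047 -0.954 -0.297]
 [-0.965  0.033 -0.259]]
W [0.51046791 0.16212219 0.15      ] N [-0.25440239 -0.04761011  0.96592583]
stand-frame TCP mm [-39.9   0.  146.7] window-frame [ 4.1  0.  -4.5]
-1 0.15 [-0.3863 -0.0008  0.0092] [ 0.0196 -0.0004 -0.0001]
-1 0.06 [-0.1613 -0.001   0.0097] [ 0.0196 -0.0004 -0.0001]
-1 0.02 [-0.0613 -0.0011  0.0099] [ 0.0196 -0.0004 -0.0001]
-1 0 [-0.0113 -0.0012  0.01  ] [ 0.0196 -0.0004 -0.0001]
-1 -0.02 [ 0.0387 -0.0012  0.0102] [ 0.0196 -0.0004 -0.0001]
-1 -0.04 [ 0.0887 -0.0013  0.0103] [ 0.0196 -0.0004 -0.0001]
```

The gripper is ±29 mm wide at 45 mm behind the tip, against a window half-width of 38 mm. That is fine down to a depth of about 45 mm, so I'll press.

>>> {"fn": "servo_tool", "kwargs": {"targets": [{"x": 0.012, "y": 0, "z": 0, "wx": 0, "wy": 0, "wz": 0}, {"x": 0.024, "y": 0, "z": 0, "wx": 0, "wy": 0, "wz": 0}, {"x": 0.036, "y": 0, "z": 0, "wx": 0, "wy": 0, "wz": 0}, {"x": 0.048, "y": 0, "z": 0, "wx": 0, "wy": 0, "wz": 0}, {"x": 0.06, "y": 0, "z": 0, "wx": 0, "wy": 0, "wz": 0}, {"x": 0.06, "y": 0, "z": 0, "wx": 0, "wy": 0, "wz": 0}]}}

```text
clock: 5.92
position: [0.5215, 0.1643, 0.123]
tool_rot: [3.016, 1.307, 0.182]
force: [-0.2, 0.1, 0.8]
grip_width: 0.0002
```

```bash
python3 plan.py | grep -v "^1 "
```

```text
5.925 [0.52145461 0.16426862 0.12303017] [-0.2  0.1  0.8] 0.00015722412069342934 [-0.17  0.47 -0.36  2.11  0.65  0.4  -2.32]
[[ 0.256  0.299 -0.919]
 [ 0.047 -0.954 -0.297]
 [-0.965  0.033 -0.258]]
W [0.51046791 0.16212219 0.15      ] N [-0.25440239 -0.04761011  0.96592583]
stand-frame TCP mm [-3.38e+01  1.00e-01  1.23e+02] window-frame [  3.8   0.1 -28.9]
-1 0.15 [-0.4474 -0.0005  0.0088] [ 0.0196 -0.0003 -0.0001]
-1 0.06 [-0.2224 -0.0007  0.0092] [ 0.0196 -0.0003 -0.0001]
-1 0.02 [-0.1224 -0.0008  0.0093] [ 0.0196 -0.0003 -0.0001]
-1 0 [-0.0724 -0.0009  0.0094] [ 0.0196 -0.0003 -0.0001]
-1 -0.02 [-0.0224 -0.0009  0.0095] [ 0.0196 -0.0003 -0.0001]
-1 -0.04 [ 0.0276 -0.001   0.0096] [ 0.0196 -0.0003 -0.0001]
```

>>> {"fn": "servo_tool", "kwargs": {"targets": [{"x": 0.01, "y": 0, "z": 0, "wx": 0, "wy": 0, "wz": 0}, {"x": 0.02, "y": 0, "z": 0, "wx": 0, "wy": 0, "wz": 0}]}}

```text
clock: 6.18
position: [0.5235, 0.1647, 0.1151]
tool_rot: [3.016, 1.307, 0.182]
force: [-3.1, -0.2, 5.3]
grip_width: -0.0003
```

>>> {"fn": "servo_tool", "kwargs": {"targets": [{"x": 0.005, "y": 0, "z": 0, "wx": 0, "wy": 0, "wz": 0}, {"x": 0.01, "y": 0, "z": 0, "wx": 0, "wy": 0, "wz": 0}]}}

```text
clock: 6.42
position: [0.5244, 0.1648, 0.111]
tool_rot: [3.015, 1.307, 0.182]
force: [-4.2, -0.2, 5.0]
grip_width: -0.0002
```

```bash
python3 plan.py | grep -v "^1 "; python3 - <<'E'
from h import *
p,d,c=grab("wrist"); save("w3.png",p)
E
```

```text
6.425 [0.5244313  0.16482832 0.11102602] [-4.2 -0.2  5. ] -0.00018257109999998293 [-0.19  0.5  -0.34  2.11  0.68  0.38 -2.34]
[[ 0.256  0.299 -0.919]
 [ 0.047 -0.954 -0.297]
 [-0.966  0.033 -0.258]]
W [0.51046791 0.16212219 0.15      ] N [-0.25440239 -0.04761011  0.96592583]
stand-frame TCP mm [-3.08e+01  1.00e-01  1.11e+02] window-frame [  3.7   0.1 -41.3]
-1 0.15 [-4.783e-01 -4.000e-04  8.400e-03] [ 0.0196 -0.0002 -0.0001]
-1 0.06 [-0.2533 -0.0006  0.0087] [ 0.0196 -0.0002 -0.0001]
-1 0.02 [-0.1533 -0.0007  0.0089] [ 0.0196 -0.0002 -0.0001]
-1 0 [-0.1033 -0.0008  0.0089] [ 0.0196 -0.0002 -0.0001]
-1 -0.02 [-0.0533 -0.0008  0.009 ] [ 0.0196 -0.0002 -0.0001]
-1 -0.04 [-0.0033 -0.0009  0.0091] [ 0.0196 -0.0002 -0.0001]
```

View pics/w3.png

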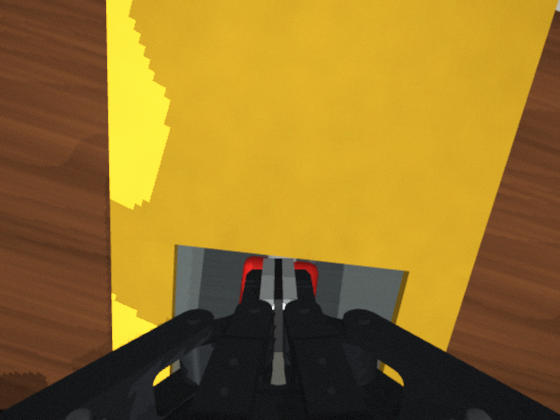

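The fingers are on the paddle, centred in the window, and the force of about 6 N is what moving the lever takes. I'll continue in 1–2 mm steps to the stop.

>>> {"fn": "servo_tool", "kwargs": {"targets": [{"x": 0.003, "y": 0, "z": 0, "wx": 0, "wy": 0, "wz": 0}, {"x": 0.005, "y": 0, "z": 0, "wx": 0, "wy": 0, "wz": 0}]}}

```text
clock: 6.72
position: [0.5249, 0.1649, 0.1092]
tool_rot: [3.014, 1.307, 0.181]
force: [-13.4, -1.7, 24.6]
grip_width: 0.0004
```

>>> {"fn": "servo_tool", "kwargs": {"targets": [{"x": 0.004, "y": 0, "z": 0, "wx": 0, "wy": 0, "wz": 0}]}}

```text
clock: 6.85
position: [0.5251, 0.165, 0.1086]
tool_rot: [3.012, 1.307, 0.179]
force: [-26.1, -5.5, 50.1]
grip_width: 0.0
```

The force rose steeply at TCP z≈0.109, where the stop is expected. Withdrawing along the tool axis.

>>> {"fn": "servo_tool", "kwargs": {"targets": [{"x": -0.02, "y": 0, "z": 0, "wx": 0, "wy": 0, "wz": 0}, {"x": -0.06, "y": 0, "z": 0, "wx": 0, "wy": 0, "wz": 0}, {"x": -0.12, "y": 0, "z": 0, "wx": 0, "wy": 0, "wz": 0}, {"x": -0.2, "y": 0, "z": 0, "wx": 0, "wy": 0, "wz": 0}, {"x": -0.3, "y": 0, "z": 0, "wx": 0, "wy": 0, "wz": 0}, {"x": -0.42, "y": 0, "z": 0, "wx": 0, "wy": 0, "wz": 0}, {"x": -0.48, "y": 0, "z": 0, "wx": 0, "wy": 0, "wz": 0}, {"x": -0.48, "y": 0, "z": 0, "wx": 0, "wy": 0, "wz": 0}, {"x": -0.48, "y": 0, "z": 0, "wx": 0, "wy": 0, "wz": 0}]}}

```text
clock: 7.98
position: [0.4755, 0.1558, 0.2937]
tool_rot: [3.012, 1.307, 0.178]
force: [-0.7, -0.9, -1.4]
grip_width: -0.0002
```

```bash
python3 - <<'E'
from fit import *
from plan import S,O
s=bot.observe(); print(s["clock"],s["position"],s["force"].round(1))
p,d,c=grab("wrist"); save("w4.png",p)
T,R=fit("wrist",p,d,c)
q=(R-O)@S*1e3; print("red stand mm",np.median(q,0).round(1),np.percentile(q,[2,98],axis=0).round(1))
A=np.c_[q[:,0],np.ones(len(q))]; k=np.linalg.lstsq(A,q[:,2],rcond=None)[0]; print("paddle slope",k, "z at -38",k@[-38,1])
for r in bot.trace("wrist","sleeve")[:2]:
    X=(world(c,d,r["mask"])-O)@S*1e3; print("sleeve",r["confidence"],np.median(X,0).round(1),np.percentile(X,[2,98],axis=0).round(1))
p,d,c=grab("top"); f=np.load("top1.npz"); save("top2.png",p); fit("top",p,d,c); fit("topE",p,d,c,((.40,.70),(-.35,-.12)))
diff=(np.abs(p.astype(int)-f["p"]).sum(2)>60); m=diff.copy(); n,l,st,ce=cv2.connectedComponentsWithStats(m.astype(np.uint8)); print([ (x.tolist()) for x in st[1:] if x[4]>15])
E
```

```text
7.975 [0.47554972 0.15582776 0.29365382] [-0.7 -0.9 -1.4]
wrist 25260 grad [0.261 0.049 0.009] slope deg 14.9 dir 10.63
 rect ((0.5514470934867859, 0.1693459451198578), (0.18144133687019348, 0.11665205657482147), 10.57103443145752) z 0.135 0.187  red 1002 [0.5161 0.1627 0.1074]
red stand mm [-39.3  -0.4 107.4] [[-53.2 -17.2 104.5]
 [-25.6  16.1 109. ]]
paddle slope [1.16874043e-02 1.07734162e+02] z at -38 107.29004071917348
sleeve 0.66 [ 10.8 -85.3  68.1] [[ -2.4 -97.1  55. ]
 [ 27.8  80.8  71.6]]
top 760 grad [0.25  0.049 0.016] slope deg 14.3 dir 11.06
 rect ((0.5526278018951416, 0.17157229781150818), (0.17737530171871185, 0.11421605199575424), 10.337808609008789) z 0.137 0.188  red 71 [0.518  0.1634 0.1086]
topE 1099 grad [ 0.264 -0.017  0.01 ] slope deg 14.8 dir -3.74
 rect ((0.5600437521934509, -0.22746537625789642), (0.11585480719804764, 0.18108589947223663), 85.94818878173828) z 0.135 0.189  red 72 [ 0.5293 -0.2273  0.1366]
[[198, 111, 38, 38, 949], [387, 117, 16, 31, 270], [314, 118, 7, 15, 67], [323, 119, 7, 6, 31], [331, 119, 7, 6, 30], [339, 118, 6, 7, 31], [347, 118, 6, 7, 27], [355, 118, 7, 7, 32], [363, 118, 8, 7, 30], [371, 118, 7, 7, 29], [379, 118, 7, 14, 62], [237, 122, 8, 7, 17], [331, 126, 6, 6, 24], [339, 126, 8, 6, 30], [348, 126, 6, 6, 28], [356, 126, 5, 7, 28], [363, 126, 7, 7, 32], [371, 126, 6, 7, 32], [245, 129, 11, 12, 27], [269, 133, 32, 31, 416], [364, 133, 6, 6, 27], [371, 133, 7, 7, 31], [380, 133, 6, 7, 30], [355, 134, 7, 5, 22], [388, 134, 6, 6, 28], [237, 136, 12, 14, 56], [297, 140, 9, 8, 24], [388, 141, 6, 6, 28], [407, 169, 16, 13, 51], [190, 187, 109, 233, 8270], [422, 191, 10, 9, 17], [419, 212, 12, 6, 32], [229, 222, 13, 14, 72], [418, 244, 9, 10, 40], [455, 299, 77, 31, 1139], [376, 303, 184, 117, 7715], [275, 339, 22, 19, 160], [267, 355, 9, 6, 16], [311, 376, 6, 16, 59], [303, 383, 5, 7, 18], [278, 390, 30, 30, 654], [310, 392, 7, 19, 74], [304, 417, 9, 3, 18]]
```

View pics/w4.png

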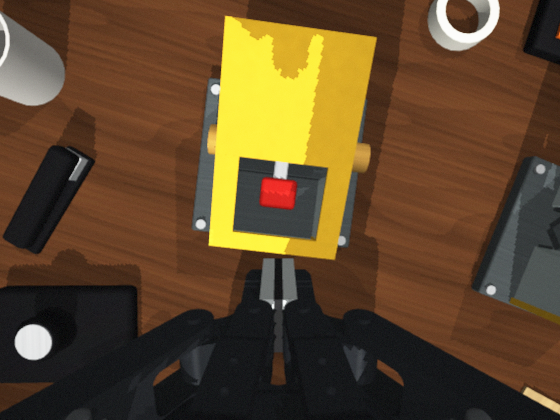

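The lever is down: the paddle is level at stand (-39, 0, 107–108) mm, and (-38, 0, 108) is the stop. The sleeve is still in its cradle and the tool is clear. Handing in.

```bash
python3 -c "
from workcell import bot
print(bot.job_done(), bot.observe()['force'].round(1))"
```

```text
the job is handed in; nothing more can be done
the job is handed in; nothing more can be done
```

The red lever on the loaded stand (the left one, y≈+0.17 m) is pressed down to its stop, and the gripper is clear of the window. I handed the job in after about 8 s of robot time; no verdict is reported.

I went in through the window with the fingers shut, square to the sloped top, and backed straight out the same way.

**Checks after drawing back:**
- **Lever:** the paddle is level, with its top at (-39, 0, 107–108) mm in the stand's frame. Fully down is (-38, 0, 108).
- **Other stand:** its paddle reads z = 0.137 m, the same as before.
- **Guards:** both fit where they were, to about 1–2 mm. On the way in I measured about 9 mm between the gripper and each side of the window.
- **Sleeve:** both brass ends still stick out of the guard. I judged this by eye and by one network reading, without an exact before-and-after comparison.

**Two caveats:**
- **Force at the stop:** the last step peaked at about 57 N, taken on the fingertips. That is under the 120 N wrist limit but more than was needed. The 40 N limit is worded for the arm and gripper body, so I don't expect it to count.
- **Top-camera comparison:** the before-and-after difference also flagged spots away from the stand, such as the keyboard and tape. I put these down to the arm's changed position and shadows. I did not view that second top picture.

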